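# Roll the lying vial onto the code reader's window and read it

### The job

With your fingertips, roll the vial that lies on the code reader's deck sideways, without picking it up, until it lies still along the marked read window with its whole length over the strip. Then press the reader's key right down, let it come up again, and take your hand away. Go gently, and leave the short standing vial and the other things around where they are.

Things in the scene. Friction and masses are not known exactly. Their poses are not given: they have to be found in the camera images.
- vial: brown glass screw-cap vial lying on the reader's deck, near parallel to the read window and 70 to 105 mm to one side: cylinder 28 mm across, 78 mm long, then a black cap 24 mm across, 95 mm overall; white label with black bars. About 60 g. Origin on its axis, mid-length, 14 mm above the deck; x along it to the cap (y, z turn as it rolls). Rolls freely; let go at low speed it stops within a few mm
- vial_base_end (a point): centre of the vial's flat base, on its axis, 47.5 mm from its origin
- vial_cap_end (a point): centre of the outer face of the vial's cap, on its axis, 47.5 mm from its origin
- read_line (a point): centre of the read window, on the deck surface 45 mm above the bench: a dark glass strip with a 2 mm white printed edge, 16 x 124 mm in all, flush with the grey rubber deck. x along the strip, away from the robot; y across it, to the left; z up. The deck is flat for 75 mm each way along x and 144 mm each way along y, then a lip 5 mm high
- reader: flatbed code reader, a fixed light-grey box 220 mm (its x, front to back) by 300 mm (its y), 45 mm high to the deck; its front strip, nearest the robot, is a panel 42 mm above the bench with a key and a blank display. Origin at the centre of its underside
- read_key (a joint): travel of the reader's spring key, m: 0 up, 0.005 right down; grows as it is pressed straight down and it springs back. Starts to move at 1.2 N, right down at 4 N
- read_key_top (a point): centre of the top face of the grey key, 26 x 32 mm, on the right of the reader's front panel; it stands 11 mm above the panel and goes down with the key. Only the key moves, not the panel
- well_plate: white 96-well plate lying on the bench beside the reader, 127 x 85 x 14 mm; origin at the centre of its underside
- tip_box: pipette tip box, grey base and rose insert with rows of tips, 85 x 122 x 76 mm; origin at the centre of its underside
- white_bottle: white plastic bottle with dark cap, 54 mm across, 105 mm high; origin at the centre of its underside
- low_bottle: small white bottle with yellow cap, 28 mm across, 52 mm high, in front of the reader; origin at the centre of its underside
- amber_bottle: small brown bottle with blue cap, 30 mm across, 60 mm high, in front of the reader; origin at the centre of its underside
- short_vial: short brown glass vial with black cap that stands upright on the reader's deck across the window from the lying vial, 28 mm across, 61 mm high; stays where it is; origin at the centre of its base, z up

How it is judged:
By the outcome, as a careful person would: the job done as asked, in the order asked, and still so for the second after the job is handed in, with the robot touching nothing.
It also fails if it takes over 48 s, if anything falls off the work surface, if the arm or the gripper's body presses on something with over 40 N, if the wrist force passes 120 N, or if a joint passes its speed limit or range.

### The arm

A 7-joint arm with a two-finger parallel gripper is mounted at the origin on the work surface. World frame = base frame: x ahead of the robot, y to its left, z up, the work surface at z = 0. Lengths are in mm, angles in rad, forces in N, time in s.
With the tool pointing down it reaches from about 375 to 925 mm from the base axis. Payload 3.1 kg.
Tool frame: the origin (TCP) lies at the very end of the fingers, on their centre line; the grasp point (between the pads) lies r.tcp_to_grasp behind it (r.tcp_to_grasp is the distance from the TCP to the grasp point, in mm); x points along the fingers, y is the direction in which the jaws open and shut, and the axes are right-handed (so a half turn about x gives the same grasp; the last joint's range is limited). The gripper opens to 85 mm and grips with 20 to 120 N. Pads are 22 mm wide; open, the fingers measure 114 mm over their backs; the gripper's body (76 mm by 85 mm) begins 54 mm behind the grasp point. The pads swing forward as they close: fully open they stand 13 mm farther back than shut.
Start: joints at [1.212, 0.383, 0.044, 1.598, -0.018, 1.161, -0.05], TCP at [167.624, -628.017, 231.269] pointing down, gripper open.
Joint ranges: [-2.61, 2.61], [-0.41, 2.15], [-1.48, 1.57], [0, 2.5], [-1.57, 4.71], [0.05, 1.97], [-2.85, 2.85]. Speed limits (rad/s): [2.79, 2.79, 3.14, 3.14, 3.14, 3.14, 3.14].

### API

Orientations are given as a unit quaternion [w, x, y, z].
In Python, from rig import r gives the robot as it stands. The module is installed in compiled form; this text tells all that it offers.
- The arm moves only by the tool jog_arm, never from a script. Its argument "deltas" is a list of rows, each a list of 3 entries, a list of its own where there are three numbers: the shift along the tool's x, y, z in units of 50 mm (1.0 is 50 mm), then the turn, a rotation vector about the tool's x, y, z in units of 8 degrees (1.0 is 8 degrees), then the opening in per cent of the stroke, from 0 (shut) to 100 (fully open). In form: [[[dx, dy, dz], [wx, wy, wz], grip], ...]. A call has exactly 5 rows; each row is the pose to reach, as a shift and turn from the pose commanded when the call began, along the tool's axes at that moment; what a row does not reach only later rows make up. A row lasts 1/10 s, in which the tool goes at most 50 mm and 8.59 degrees, less where a joint would pass 70% of its speed; a pose out of reach is approached as far as the arm can. A call with a gripper value outside its range is refused whole. The fingers move at their own pace and stop on an object; "newtons" is the grip in N (left out, the last holds). Time passes only in rows, so rows that repeat a pose let the fingers close, or fill a call up. It gives the time, the measured TCP pose, the force and the opening at its end, in the units of the state.
- r.state(): the state, without advancing time (a new reading comes with each control period).
- r.snapshot(name): name is "scene" or "top"; returns the picture (480x640x3 uint8, red, green, blue); there is no depth.
- r.camera_info(name): a dict with "fx", "fy", "cx", "cy" (pixels), "D" ([k1, k2, p1, p2, k3] as OpenCV has them; the pictures are not rectified), "camera_from_world" (4x4, takes a point from world to camera coordinates). Camera axes: x right, y down, z forward; pixel columns grow to the right and rows downward; lengths in mm; the calibration is good to about 2 mm. A picture is of the moment at which its call begins. camera_info takes no time and is no camera call.
- r.sign_off(): hands the job in, once; it reports no verdict.
The state is a dict: "time": time; "joint_positions": joint angles; "qvel": joint speeds; "joint_torque": joint torques, N m; "tcp_pos": TCP position; "eef_rot": TCP orientation; "wrist_force": force on the tool from outside, world axes, zero at the start; "ft_torque": the same for the moment, N m; "opening": finger opening in mm.
Only numpy, scipy, OpenCV 4.12 (cv2) and the standard library are available. Lean on these libraries where they do the work, as an engineer would, in place of code of your own. Each camera call takes 0.05 s, during which the arm holds its last target.

## Working session

There is one attempt and no reset: what is moved stays moved. The work goes in short steps, Python scripts to look and compute and a tool call to move; the robot and the scene stay as the last step left them, time stands still between calls to the robot, and variables do not carry over. Pictures are saved under pics/ and viewed, and the job is handed in when it is done.

Besides the shell and the picture viewer there is one more tool, called after ">>>" by a JSON object that holds its "api" and its "payload". jog_arm: Moves the arm, as the interface text tells. Its arguments: {"type":"object","properties":{"deltas":{"type":"array","items":{"type":"array"}},"newtons":{"type":"number"}},"required":["deltas"]}

```bash
mkdir -p pics
python3 - <<'E'
from rig import r
import cv2
for n in("scene","top"):
    im=r.snapshot(n); cv2.imwrite(f"pics/{n}0.png",im[:,:,::-1])
    c=r.camera_info(n); print(n,{k:(v.round(4).tolist() if hasattr(v,'round') and not isinstance(v,float) else v) for k,v in c.items()})
print(r.state(), r.tcp_to_grasp)
E
```

```text
scene {'fx': 564.2711750095363, 'fy': 564.2711750095363, 'cx': 321.5691847451004, 'cy': 232.63797523001458, 'D': [-0.1613, 0.0, 0.0, 0.0, 0.0], 'camera_from_world': [[0.7776, 0.6288, 0.0029, -502.3224], [0.4061, -0.4986, -0.7659, -160.971], [-0.4801, 0.5967, -0.643, 1199.4814], [0.0, 0.0, 0.0, 1.0]]}
top {'fx': 482.80308147309705, 'fy': 482.80308147309705, 'cx': 316.0151045377475, 'cy': 242.08594894140242, 'D': [0.0173, 0.0, 0.0, 0.0, 0.0], 'camera_from_world': [[-0.0417, -0.9991, 0.0036, 53.4907], [-0.9779, 0.0401, -0.2053, 601.1786], [0.2049, -0.0121, -0.9787, 933.8949], [0.0, 0.0, 0.0, 1.0]]}
{'time': 0.1, 'joint_positions': array([ 1.21218741,  0.38375742,  0.04384625,  1.59942719, -0.01787447,
        1.1612209 , -0.04992179]), 'qvel': array([-0.00102196, -0.00075715, -0.00038468, -0.0039479 ,  0.00165963,
       -0.00140174, -0.00084629]), 'joint_torque': array([ 2.61259578e-03, -4.34729469e+01,  1.02938578e+00, -2.50454718e+01,
        1.09017652e-02,  5.48607219e-03,  3.86223951e-05]), 'tcp_pos': array([ 167.37239965, -627.18576489,  230.00550119]), 'eef_rot': array([-0.09112972, -0.70093474, -0.09280915,  0.7012648 ]), 'wrist_force': array([-0.02080713,  0.38288204, -0.9695284 ]), 'ft_torque': array([ 0.06115196, -0.02008787,  0.02245814]), 'opening': 85.34709651878302} 18.700000000000003
```

View pics/scene0.png

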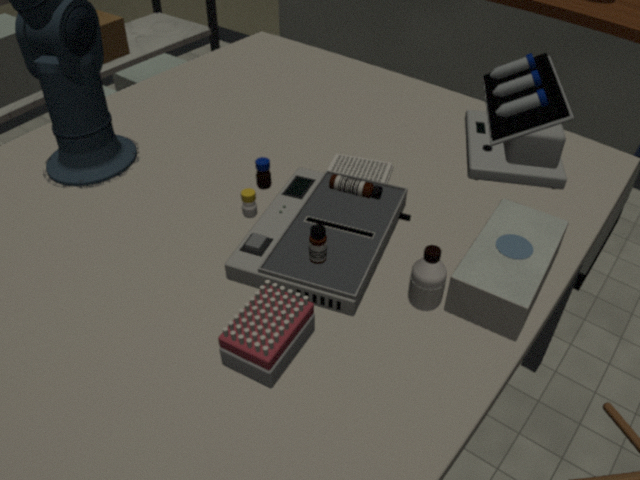

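View pics/top0.png

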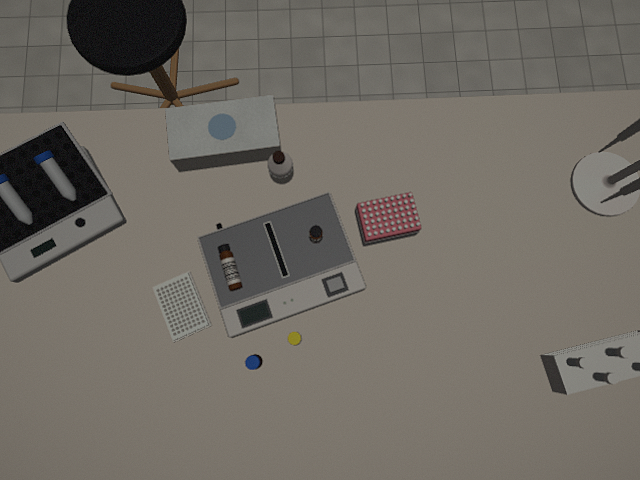

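The top view shows the vial at about (230,267), the window at (276,249), the short vial at (316,234) and the key at (335,285). I'll zoom in and measure these.

```bash
cat > h.py <<'E'
from rig import r
import cv2, numpy as np
def ray(n,px):
    c=r.camera_info(n);K=np.array([[c['fx'],0,c['cx']],[0,c['fy'],c['cy']],[0,0,1]]);T=np.array(c['camera_from_world'])
    u=cv2.undistortPoints(np.array(px,float).reshape(-1,1,2),K,np.array(c['D'],float)).reshape(-1,2)
    d=np.c_[u,np.ones(len(u))]@T[:3,:3]; o=-T[:3,:3].T@T[:3,3]
    return o,d
def onz(n,px,z):
    o,d=ray(n,px); return o+d*((z-o[2])/d[:,2])[:,None]
def proj(n,P):
    c=r.camera_info(n);K=np.array([[c['fx'],0,c['cx']],[0,c['fy'],c['cy']],[0,0,1]]);T=np.array(c['camera_from_world'])
    return cv2.projectPoints(np.array(P,float).reshape(-1,1,3),cv2.Rodrigues(T[:3,:3])[0],T[:3,3],K,np.array(c['D'],float))[0].reshape(-1,2)
E
python3 - <<'E'
import cv2
a=cv2.imread('pics/top0.png')[180:350,190:380]
cv2.imwrite('pics/topz.png',cv2.convertScaleAbs(cv2.resize(a,None,fx=4,fy=3.5,interpolation=cv2.INTER_CUBIC)[:, :],alpha=1.6))
a=cv2.imread('pics/scene0.png')[150:310,225:415]
cv2.imwrite('pics/scz.png',cv2.convertScaleAbs(cv2.resize(a,None,fx=4,fy=3.5,interpolation=cv2.INTER_CUBIC),alpha=1.6))
E
```

```text
(no output)
```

View pics/topz.png

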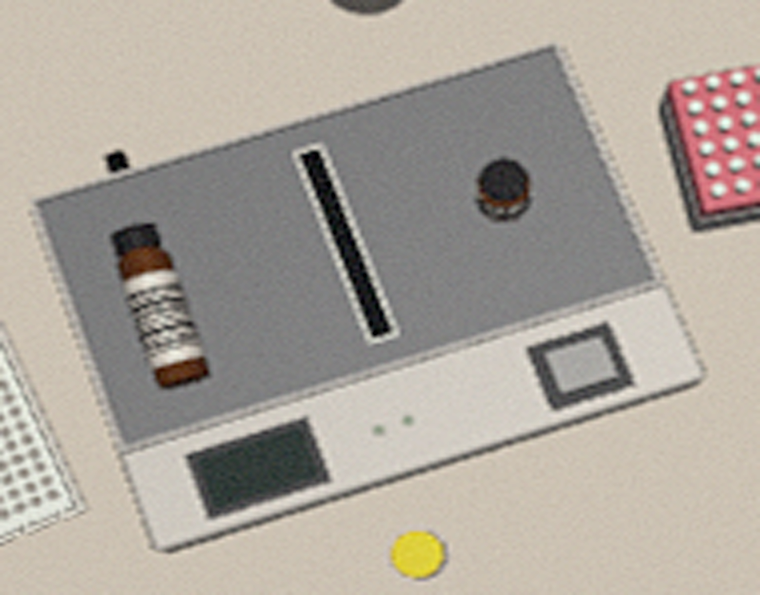

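View pics/scz.png

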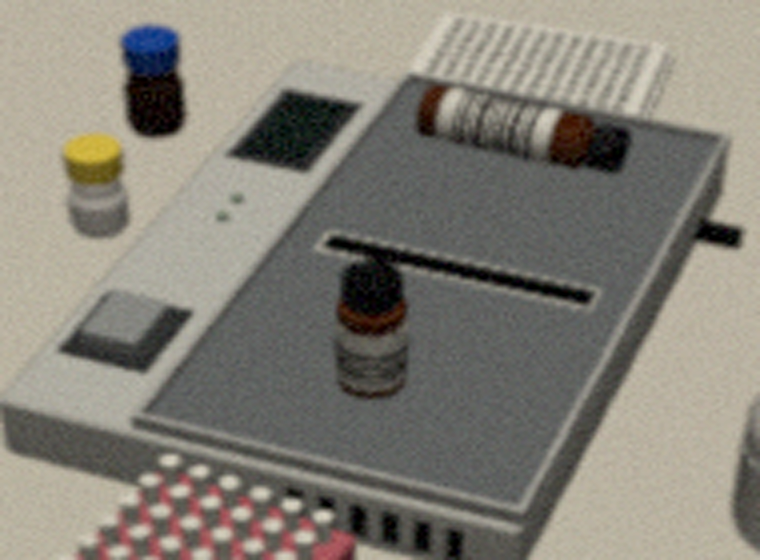

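Run:
```python
from h import *
Z=lambda p,ox,oy:(np.array(p,float)+.5)/[4,3.5]-.5+[ox,oy]
t=lambda p:Z(p,190,180); s=lambda p:Z(p,225,150)
np.set_printoptions(precision=1,suppress=True)
wt=onz("top",t([(292,152),(325,145),(400,333),(370,345)]),45); ws=onz("scene",s([(330,233),(600,290),(590,305),(317,246)]),45)
print(wt,wt.mean(0));print(ws,ws.mean(0))
for w in (wt,):
    a=(w[0]+w[1])/2;b=(w[2]+w[3])/2;d=a-b;print('len',np.linalg.norm(d),'ang',np.degrees(np.arctan2(d[1],d[0])))
a=(ws[1]+ws[2])/2;b=(ws[0]+ws[3])/2;d=a-b;print('len',np.linalg.norm(d),'ang',np.degrees(np.arctan2(d[1],d[0])))
# vial ends: axis z=59
def two(pt,ps):
    o1,d1=ray("top",pt);o2,d2=ray("scene",ps);d1=d1[0];d2=d2[0]
    A=np.c_[d1,-d2];x=np.linalg.lstsq(A,o2-o1,rcond=None)[0];p,q=o1+d1*x[0],o2+d2*x[1];return (p+q)/2,np.linalg.norm(p-q)
v=onz("top",t([(133,230),(183,381)]),59);d=v[0]-v[1];print('vial',v,np.linalg.norm(d),np.degrees(np.arctan2(d[1],d[0])))
v=onz("scene",s([(625,150),(425,108)]),59);d=v[0]-v[1];print('vial sc',v,np.linalg.norm(d),np.degrees(np.arctan2(d[1],d[0])))
print('key',onz("top",t([(585,361)]),53),onz("scene",s([(128,316)]),53), two(t([(585,361)]),s([(128,316)])))
print('short cap',onz("top",t([(503,183)]),106), two(t([(503,183)]),s([(372,266)])))
print('low',onz("top",t([(418,553)]),52))
print('deck corners',onz("top",t([(38,203),(557,47),(655,283),(125,445)]),48))
print('box panel front',onz("top",t([(160,548),(703,375)]),42))
```

```text
[[652.2 139.5  45. ]
 [655.8 122.   45. ]
 [539.6  85.8  45. ]
 [533.1 101.5  45. ]] [595.2 112.2  45. ]
[[533.5  99.3  45. ]
 [649.  137.   45. ]
 [652.1 125.3  45. ]
 [535.7  88.   45. ]] [592.6 112.4  45. ]
len 123.3383689743463 ang 17.49889843113562
len 121.83558928982144 ang 17.929657854402002
vial [[604.5 221.   59. ]
 [514.2 195.9  59. ]] 93.7450495096147 15.528747195568668
vial sc [[603.  221.2  59. ]
 [510.8 194.1  59. ]] 96.10442594230452 16.413402795438266
key [[518.1  -8.6  53. ]] [[516.4  -7.4  53. ]] (array([517.8,  -8.6,  54.6]), np.float64(0.23902346832332713))
short cap [[614.3  29.5 106. ]] (array([613.6,  29.7, 109.5]), np.float64(0.43296539747953117))
low [[411.7  80.4  52. ]]
deck corners [[625.4 272.5  48. ]
 [711.8  -3.5  48. ]
 [563.6 -47.5  48. ]
 [479.5 227.3  48. ]]
box panel front [[420.2 210.8  42. ]
 [508.7 -69.6  42. ]]
```

```bash
cat >> h.py <<'E'
from scipy.spatial.transform import Rotation as Ro
def cur():
    s=r.state();w,x,y,z=s['eef_rot'];return s,Ro.from_quat([x,y,z,w])
def go(p,yaw):
    """shift & turn to reach TCP p, pointing down, tool y-axis at yaw deg (mod 180 nearest)"""
    s,R=cur();out=[]
    for k in(0,180):
        a=np.radians(yaw+k);x=np.array([0,0,-1.]);y=np.array([np.cos(a),np.sin(a),0]);
        G=Ro.from_matrix(np.c_[x,y,np.cross(x,y)]);rv=(R.inv()*G).as_rotvec(degrees=True)/8
        out.append(rv)
    rv=min(out,key=np.linalg.norm)
    sh=R.inv().apply(np.array(p)-s['tcp_pos'])/50
    print('t',round(s['time'],2),'tcp',s['tcp_pos'].round(1),'F',s['wrist_force'].round(1),'open',round(s['opening'],1),'q',s['joint_positions'].round(2))
    print('shift',sh.round(3),'turn',rv.round(3), 'other',[o.round(2) for o in out])
W=np.array([594,112.3,45]);YAW=17.5
def P(x,y,z):
    c,s=np.cos(np.radians(YAW)),np.sin(np.radians(YAW));return W+[c*x-s*y,s*x+c*y,z]
def Q(p):
    c,s=np.cos(np.radians(YAW)),np.sin(np.radians(YAW));d=np.array(p)-W;return np.array([c*d[0]+s*d[1],-s*d[0]+c*d[1],d[2]])
E
python3 - <<'E'
from h import *
s,R=cur();print(R.as_matrix().round(2))
t=P(-8,131,60);print(t,Q([558,208,59]),Q([614,29.5,106]),Q([517.5,-8.5,53]))
go(t+[0,0,80],16)
E
```

```text
[[-0.    0.26 -0.97]
 [ 0.   -0.97 -0.26]
 [-1.   -0.    0.  ]]
[546.97780466 234.83127415 105.        ] [ -5.55626521 102.09612097  14.        ] [ -5.82410118 -84.98187951  61.        ] [-109.28460731  -92.20501399    8.        ]
t 0.1 tcp [ 167.4 -627.2  230. ] F [-0.   0.4 -1. ] open 85.3 q [ 1.21  0.38  0.04  1.6  -0.02  1.16 -0.05]
shift [  0.934 -14.697 -11.782] turn [11.118  0.014  0.013] other [array([-1.138e+01, -1.000e-02,  1.000e-02]), array([1.112e+01, 1.000e-02, 1.000e-02])]
```

>>> {"api": "jog_arm", "payload": {"deltas": [[[0,-0.5,-0.4],[-0.5,0,0],60],[[0,-1.2,-0.95],[-1.0,0,0],60],[[0,-1.9,-1.5],[-1.5,0,0],60],[[0,-2.6,-2.1],[-2.0,0,0],60],[[0,-3.3,-2.65],[-2.5,0,0],60]]}}

```text
time: 0.6
tcp_pos: [253.7, -432.2, 230.7]
eef_rot: [-0.213, -0.674, -0.214, 0.674]
wrist_force: [1.3, 0.2, 0.3]
opening: 51.1
```

Run:
```python
from h import *
go(P(-8,131,140),16)
```

```text
t 0.6 tcp [ 253.7 -432.2  230.7] F [1.3 0.2 0.3] open 51.1 q [ 1.06  0.11 -0.11  1.94  0.01  1.09 -0.01]
shift [  0.923  -7.536 -12.474] turn [-8.86e+00 -5.00e-03  4.00e-03] other [array([-8.86, -0.01,  0.  ]), array([1.364e+01, 0.000e+00, 1.000e-02])]
```

>>> {"api": "jog_arm", "payload": {"deltas": [[[0,-0.4,-0.75],[-0.6,0,0],60],[[0,-0.8,-1.5],[-1.2,0,0],60],[[0,-1.2,-2.3],[-1.8,0,0],60],[[0,-1.6,-3.1],[-2.4,0,0],60],[[0,-2.0,-3.8],[-3.0,0,0],60]]}}

```text
time: 1.1
tcp_pos: [352.1, -241.4, 231.0]
eef_rot: [-0.349, -0.615, -0.349, 0.615]
wrist_force: [0.3, 0.9, -0.8]
opening: 51.1
```

Run:
```python
from h import *
go(P(-8,131,140),16)
```

```text
t 1.1 tcp [ 352.1 -241.4  231. ] F [ 0.3  0.9 -0.8] open 51.1 q [ 0.85 -0.03 -0.33  2.09 -0.01  1.08 -0.02]
shift [  0.922  -1.53  -10.176] turn [-5.85e+00 -1.00e-03  1.00e-03] other [array([-5.85, -0.  ,  0.  ]), array([16.65,  0.  ,  0.  ])]
```

>>> {"api": "jog_arm", "payload": {"deltas": [[[0,0.1,-0.8],[-0.6,0,0],60],[[0,0.15,-1.6],[-1.2,0,0],60],[[0,0.15,-2.5],[-1.8,0,0],60],[[0,0.1,-3.4],[-2.4,0,0],60],[[0,0,-4.2],[-3.0,0,0],60]]}}

```text
time: 1.6
tcp_pos: [460.5, -61.6, 231.2]
eef_rot: [0.469, 0.529, 0.469, -0.529]
wrist_force: [0.1, -0.5, -1.0]
opening: 51.3
```

Run:
```python
from h import *
go(P(-8,131,140),16)
```

```text
t 1.6 tcp [460.5 -61.6 231.2] F [ 0.1 -0.5 -1. ] open 51.3 q [ 0.6   0.06 -0.57  2.    0.04  1.09 -0.1 ]
shift [ 0.925  1.013 -6.092] turn [-2.853e+00 -2.000e-03 -2.000e-03] other [array([-2.85, -0.  , -0.  ]), array([19.65, -0.  ,  0.  ])]
```

>>> {"api": "jog_arm", "payload": {"deltas": [[[0,0.2,-0.85],[-0.6,0,0],60],[[0,0.4,-1.7],[-1.2,0,0],60],[[0,0.6,-2.5],[-1.8,0,0],60],[[0,0.7,-3.3],[-2.4,0,0],60],[[0,0.85,-4.1],[-2.8,0,0],60]]}}

```text
time: 2.1
tcp_pos: [527.0, 135.8, 230.8]
eef_rot: [0.563, 0.428, 0.563, -0.428]
wrist_force: [0.7, -0.3, 0.3]
opening: 51.1
```

Run:
```python
from h import *
go(P(-8,131,140),16)
```

```text
t 2.1 tcp [527.  135.8 230.8] F [ 0.7 -0.3  0.3] open 51.1 q [ 0.32  0.26 -0.74  1.82  0.2   1.13 -0.22]
shift [ 0.915  0.915 -1.802] turn [-0.064  0.001  0.007] other [array([-0.06,  0.  ,  0.01]), array([ 2.244e+01,  1.000e-02, -0.000e+00])]
```

>>> {"api": "jog_arm", "payload": {"deltas": [[[0,0.3,-0.6],[-0.06,0,0],60],[[0,0.6,-1.2],[-0.06,0,0],60],[[0.4,0.9,-1.82],[-0.06,0,0],60],[[1.2,0.9,-1.82],[-0.06,0,0],60],[[2.0,0.9,-1.82],[-0.06,0,0],60]]}}

```text
time: 2.6
tcp_pos: [546.8, 236.6, 130.7]
eef_rot: [0.565, 0.426, 0.565, -0.425]
wrist_force: [-0.1, -0.7, -0.8]
opening: 51.3
```

Run:
```python
from h import *
go(P(-8,132,9),16)
print(Q(cur()[0]['tcp_pos']))
for n in("scene","top"):
    cv2.imwrite(f'pics/{n}1.png',r.snapshot(n)[:,:,::-1])
a=cv2.imread('pics/top1.png')[180:350,190:380];b=cv2.imread('pics/scene1.png')[120:290,245:435]
cv2.imwrite('pics/z1.png',cv2.convertScaleAbs(cv2.resize(np.hstack([a,b]),(798,400),interpolation=cv2.INTER_CUBIC),alpha=1.6))
```

```text
t 2.6 tcp [546.8 236.6 130.7] F [-0.1 -0.7 -0.8] open 51.3 q [ 0.09  0.49 -0.71  1.79  0.37  1.   -0.48]
shift [ 1.535 -0.009  0.016] turn [-0.    -0.008 -0.016] other [array([-0.  , -0.01, -0.02]), array([ 2.25e+01, -2.00e-02,  1.00e-02])]
[ -7.6953084  132.71871861  85.74481394]
```

View pics/z1.png

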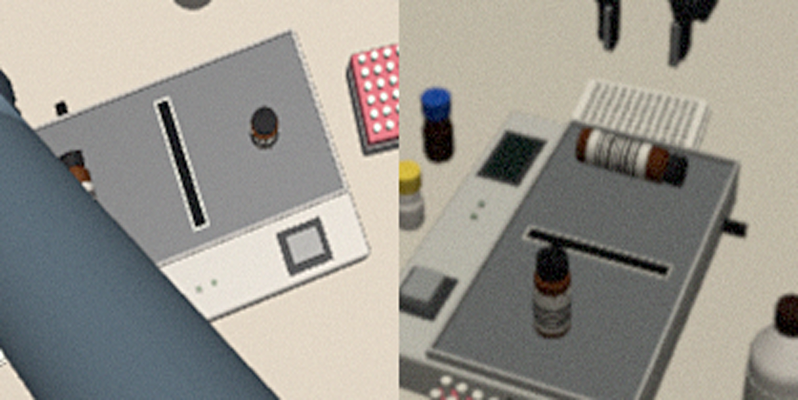

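The fingers, at about (605,40) and (680,55) in the right crop, hang beyond the vial. The arm hides part of the top view. I'll descend behind the vial.

>>> {"api": "jog_arm", "payload": {"deltas": [[[0.2,0,0],[0,0,0],60],[[0.5,0,0],[0,0,0],60],[[0.8,0,0],[0,0,0],60],[[1.1,0,0],[0,0,0],60],[[1.2,0,0],[0,0,0],60]]}}

```text
time: 3.2
tcp_pos: [545.5, 233.2, 69.4]
eef_rot: [0.564, 0.426, 0.564, -0.427]
wrist_force: [-0.8, -0.1, 0.8]
opening: 51.0
```

Run:
```python
from h import *
go(P(-8,132,9),16)
print(Q(cur()[0]['tcp_pos']))
cv2.imwrite('pics/scene2.png',r.snapshot("scene")[:,:,::-1])
b=cv2.imread('pics/scene2.png')[120:260,265:435]
cv2.imwrite('pics/z2.png',cv2.convertScaleAbs(cv2.resize(b,None,fx=4,fy=4,interpolation=cv2.INTER_CUBIC),alpha=1.6))
print(proj("scene",[cur()[0]['tcp_pos']]))
```

```text
t 3.2 tcp [545.5 233.2  69.4] F [-0.8 -0.1  0.8] open 51.0 q [ 0.06  0.57 -0.67  1.83  0.44  0.9  -0.53]
shift [ 0.308  0.037 -0.043] turn [-0.024  0.004  0.02 ] other [array([-0.02,  0.  ,  0.02]), array([ 2.248e+01,  3.000e-02, -1.000e-02])]
[ -9.86927024 129.90776726  24.38478885]
[[358.95492547 173.31570681]]
```

View pics/z2.png

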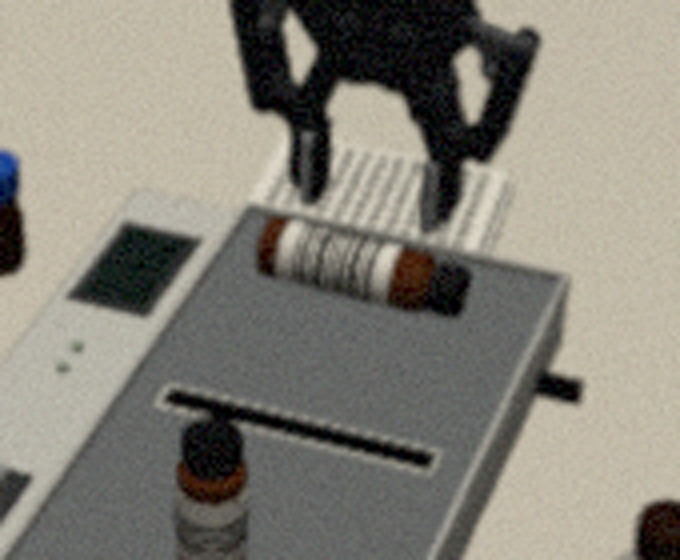

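>>> {"api": "jog_arm", "payload": {"deltas": [[[0,-0.03,-0.05],[0,0,0],50],[[0.1,-0.06,-0.06],[0,0,0],50],[[0.2,-0.06,-0.06],[0,0,0],50],[[0.3,-0.06,-0.06],[0,0,0],50],[[0.3,-0.06,-0.06],[0,0,0],50]]}}

```text
time: 3.75
tcp_pos: [542.3, 235.8, 55.5]
eef_rot: [0.564, 0.426, 0.564, -0.427]
wrist_force: [-0.6, -0.2, 0.0]
opening: 42.5
```

Run:
```python
from h import *
go(P(-13,132,9),16)
print(Q(cur()[0]['tcp_pos']))
cv2.imwrite('pics/scene3.png',r.snapshot("scene")[:,:,::-1])
b=cv2.imread('pics/scene3.png')[140:240,285:425]
cv2.imwrite('pics/z3.png',cv2.convertScaleAbs(cv2.resize(b,None,fx=5,fy=5,interpolation=cv2.INTER_CUBIC),alpha=1.6))
```

```text
t 3.75 tcp [542.3 235.8  55.5] F [-0.6 -0.2  0. ] open 42.5 q [ 0.05  0.58 -0.66  1.84  0.45  0.88 -0.55]
shift [ 0.029 -0.015  0.027] turn [-0.022  0.003  0.01 ] other [array([-0.02,  0.  ,  0.01]), array([ 2.248e+01,  2.000e-02, -0.000e+00])]
[-12.18941134 133.30741152  10.4573795 ]
```

View pics/z3.png

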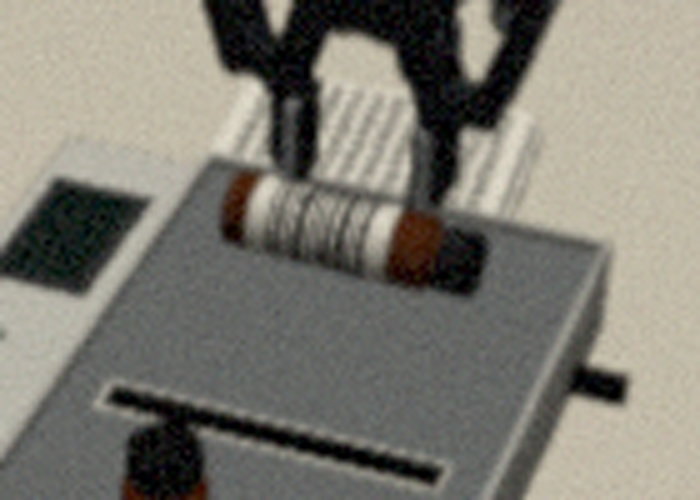

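>>> {"api": "jog_arm", "payload": {"deltas": [[[0.04,0,0],[0,0,0],50],[[0.08,0,0.02],[-0.05,0,0],50],[[0.08,0,0.05],[-0.1,0,0],50],[[0.08,0,0.09],[-0.15,0,0],50],[[0.08,0,0.13],[-0.2,0,0],50]]}}

```text
time: 4.3
tcp_pos: [544.8, 229.8, 52.4]
eef_rot: [0.57, 0.418, 0.57, -0.418]
wrist_force: [-0.6, -0.3, -0.3]
opening: 42.8
```

>>> {"api": "jog_arm", "payload": {"deltas": [[[0,0,0.05],[0,0,0],50],[[0,0,0.1],[0,0,0],50],[[0,0,0.15],[0,0,0],50],[[0,0,0.2],[0,0,0],50],[[0,0,0.25],[0,0,0],50]]}}

```text
time: 4.8
tcp_pos: [548.4, 217.8, 52.3]
eef_rot: [0.57, 0.419, 0.57, -0.418]
wrist_force: [0.2, 0.7, 0.5]
opening: 42.5
```

```bash
cat > look.py <<'E'
from h import *
import sys
n=sys.argv[1]
go(P(-13,25,6),17.5)
print(Q(cur()[0]['tcp_pos']))
cv2.imwrite(f'pics/scene{n}.png',r.snapshot("scene")[:,:,::-1])
b=cv2.imread(f'pics/scene{n}.png')[150:270,275:415]
cv2.imwrite(f'pics/z{n}.png',cv2.convertScaleAbs(cv2.resize(b,None,fx=5,fy=5,interpolation=cv2.INTER_CUBIC),alpha=1.6))
E
python3 look.py 4
```

```text
t 4.8 tcp [548.4 217.8  52.3] F [0.2 0.7 0.5] open 42.5 q [ 0.08  0.59 -0.66  1.84  0.46  0.87 -0.5 ]
shift [ 0.026 -0.023  1.787] turn [-0.01  0.   -0.  ] other [array([-0.01,  0.  , -0.  ]), array([22.49, -0.  , -0.  ])]
[-11.72274427 114.33841853   7.30492931]
```

View pics/z4.png

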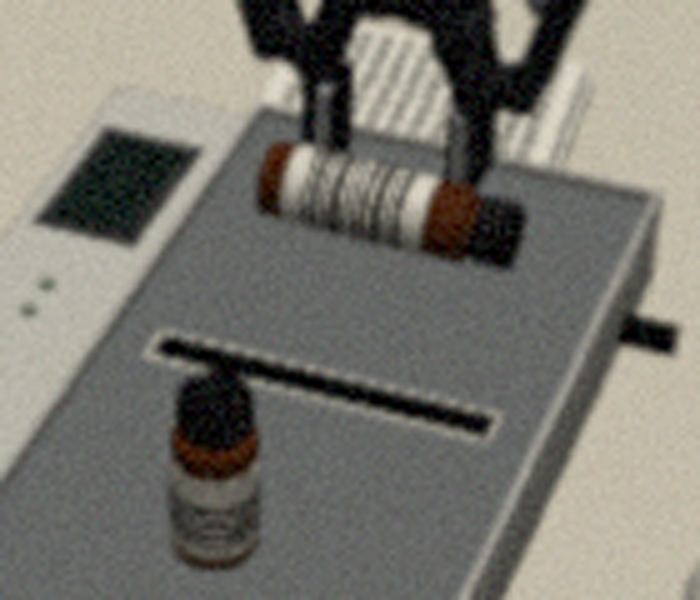

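The vial is moving with the fingers, with its base at about (273,180) and cap at (512,235) in the crop. I'll keep going.

>>> {"api": "jog_arm", "payload": {"deltas": [[[0,0,0.06],[0,0,0],50],[[0,0,0.12],[0,0,0],50],[[0,0,0.18],[0,0,0],50],[[0,0,0.24],[0,0,0],50],[[0,0,0.3],[0,0,0],50]]}}

```text
time: 5.35
tcp_pos: [552.9, 203.4, 52.3]
eef_rot: [0.57, 0.418, 0.57, -0.419]
wrist_force: [1.0, 0.2, 0.3]
opening: 42.7
```

>>> {"api": "jog_arm", "payload": {"deltas": [[[0,0,0.06],[0,0,0],50],[[0,0,0.12],[0,0,0],50],[[0,0,0.18],[0,0,0],50],[[0,0,0.24],[0,0,0],50],[[0,0,0.3],[0,0,0],50]]}}

```text
time: 5.85
tcp_pos: [557.4, 189.2, 52.3]
eef_rot: [0.57, 0.419, 0.57, -0.418]
wrist_force: [-0.1, -0.3, 1.2]
opening: 42.7
```

>>> {"api": "jog_arm", "payload": {"deltas": [[[0,0,0.06],[0,0,0],50],[[0,0,0.12],[0,0,0],50],[[0,0,0.18],[0,0,0],50],[[0,0,0.24],[0,0,0],50],[[0,0,0.3],[0,0,0],50]]}}

```text
time: 6.35
tcp_pos: [561.9, 174.9, 52.3]
eef_rot: [0.57, 0.419, 0.57, -0.418]
wrist_force: [-0.1, -0.1, -1.2]
opening: 42.8
```

```bash
python3 look.py 5
```

```text
t 6.35 tcp [561.9 174.9  52.3] F [-0.1 -0.1 -1.2] open 42.8 q [ 0.15  0.58 -0.65  1.85  0.45  0.87 -0.42]
shift [ 0.026 -0.024  0.887] turn [-0.009 -0.    -0.   ] other [array([-0.01, -0.  , -0.  ]), array([22.49, -0.  ,  0.  ])]
[-11.75478511  69.34160293   7.31000205]
```

View pics/z5.png

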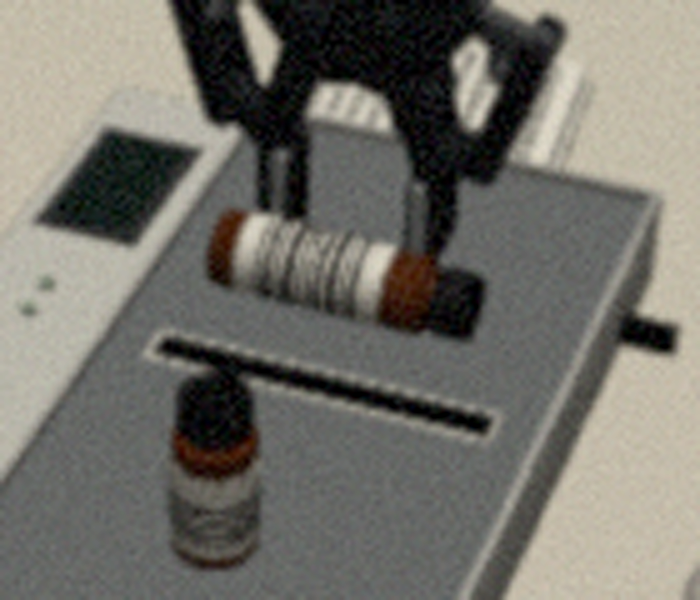

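Run:
```python
from h import *
px=np.array([(222,247),(470,307)])/5+[275,150]-.4
e=onz("scene",px,59);print([Q(v).round(1) for v in e],np.linalg.norm(e[0]-e[1]))
```

```text
[array([-54. ,  42.2,  14. ]), array([37.4, 41.6, 14. ])] 91.37541703459657
```

The vial is parallel to the window at y'≈42 mm, so the fingers lead it by about 27 mm. I'll continue.

>>> {"api": "jog_arm", "payload": {"deltas": [[[0,0,0.06],[0,0,0],50],[[0,0,0.12],[0,0,0],50],[[0,0,0.18],[0,0,0],50],[[0,0,0.24],[0,0,0],50],[[0,0,0.3],[0,0,0],50]]}}

```text
time: 6.9
tcp_pos: [566.4, 160.5, 52.3]
eef_rot: [0.57, 0.419, 0.57, -0.419]
wrist_force: [0.0, -0.0, 0.4]
opening: 42.8
```

>>> {"api": "jog_arm", "payload": {"deltas": [[[0,0,0.06],[0,0,0],50],[[0,0,0.11],[0,0,0],50],[[0,0,0.16],[0,0,0],50],[[0,0,0.2],[0,0,0],50],[[0,0,0.24],[0,0,0],50]]}}

```text
time: 7.4
tcp_pos: [570.0, 149.2, 52.3]
eef_rot: [0.57, 0.418, 0.57, -0.418]
wrist_force: [0.4, 0.4, -0.5]
opening: 42.6
```

```bash
python3 look.py 6
```

```text
t 7.4 tcp [570.  149.2  52.3] F [ 0.4  0.4 -0.5] open 42.6 q [ 0.2   0.58 -0.65  1.84  0.45  0.87 -0.37]
shift [ 0.026 -0.023  0.349] turn [-0.009 -0.001 -0.   ] other [array([-0.01, -0.  , -0.  ]), array([22.49, -0.  ,  0.  ])]
[-11.82635567  42.46800989   7.29624936]
```

View pics/z6.png

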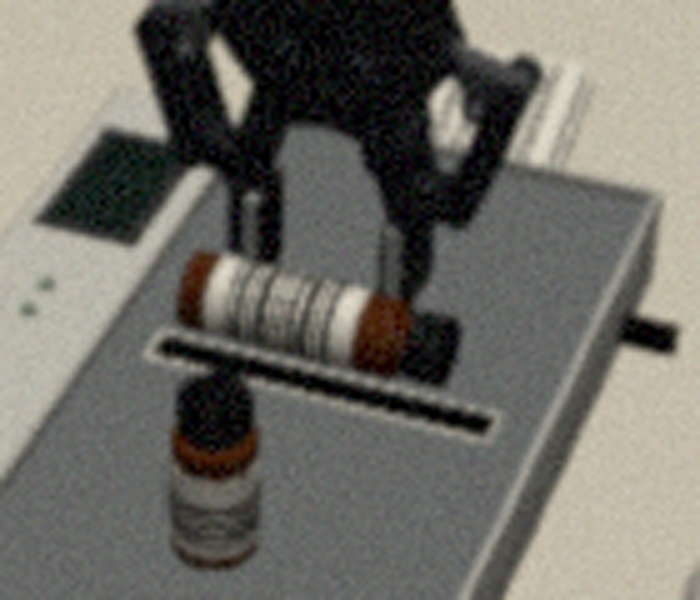

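```bash
cat > m.py <<'E'
from h import *
import sys
def m(a,b):
    px=np.array([a,b])/5+[275,150]-.4
    e=onz("scene",px,59);print([Q(v).round(1) for v in e],np.linalg.norm(e[0]-e[1]))
m(*np.array(sys.argv[1:],float).reshape(2,2))
E
python3 m.py 193 290 448 350
```

```text
[array([-54.1,  15.5,  14. ]), array([37.7, 16.5, 14. ])] 91.82300792466539
```

>>> {"api": "jog_arm", "payload": {"deltas": [[[0,0,0.04],[0,0,0],50],[[0,0,0.08],[0,0,0],50],[[0,0,0.12],[0,0,0],50],[[0,0,0.15],[0,0,0],50],[[0,0,0.18],[0,0,0],50]]}}

```text
time: 7.95
tcp_pos: [572.7, 140.6, 52.3]
eef_rot: [0.57, 0.419, 0.57, -0.419]
wrist_force: [-0.1, -0.6, -0.3]
opening: 43.0
```

>>> {"api": "jog_arm", "payload": {"deltas": [[[0,0,0.02],[0,0,0],50],[[0,0,0.04],[0,0,0],50],[[0,0,0.05],[0,0,0],50],[[0,0,0.06],[0,0,0],50],[[0,0,0.06],[0,0,0],50]]}}

```text
time: 8.45
tcp_pos: [573.5, 137.8, 52.3]
eef_rot: [0.57, 0.419, 0.57, -0.419]
wrist_force: [-1.1, 0.6, 1.0]
opening: 43.1
```

```bash
python3 look.py 7
```

```text
t 8.45 tcp [573.5 137.8  52.3] F [-1.1  0.6  1. ] open 43.1 q [ 0.21  0.58 -0.65  1.84  0.45  0.87 -0.35]
shift [ 0.025 -0.023  0.11 ] turn [-0.01  0.   -0.  ] other [array([-0.01,  0.  , -0.  ]), array([22.49, -0.  , -0.  ])]
[-11.8359366   30.50540742   7.27113884]
```

View pics/z7.png

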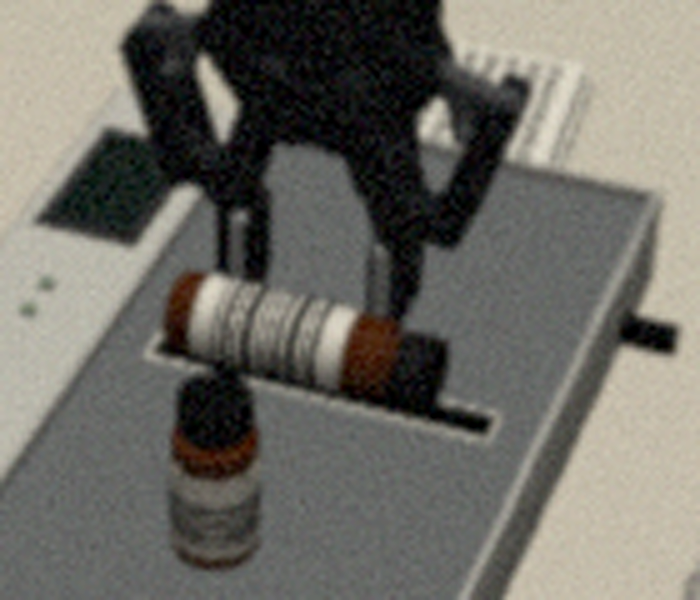

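```bash
python3 m.py 178 310 438 372;python3 m.py 178 313 436 374
python3 - <<'E'
from h import *
print((proj("scene",[P(-53,0,14),P(42,0,14)])-[275,150]+.4)*5)
E
```

```text
[array([-54.7,   3.2,  14. ]), array([38.2,  4.1, 14. ])] 92.90716650292528
[array([-54. ,   1.7,  14. ]), array([37.9,  2.9, 14. ])] 91.9913015495572
[[178.95984946 316.47975147]
 [444.90261324 381.95853016]]
```

>>> {"api": "jog_arm", "payload": {"deltas": [[[0,0,0.015],[0,0,0],50],[[0,0,0.03],[0,0,0],50],[[0,0,0.045],[0,0,0],50],[[0,0,0.055],[0,0,0],50],[[0,0,0.06],[0,0,0],50]]}}

```text
time: 9.0
tcp_pos: [574.5, 134.9, 52.3]
eef_rot: [0.57, 0.419, 0.57, -0.419]
wrist_force: [-0.4, -0.9, -0.4]
opening: 42.6
```

>>> {"api": "jog_arm", "payload": {"deltas": [[[0,0,0],[0,0,0],50],[[0,0,-0.05],[0,0,0],50],[[0,0,-0.15],[0,0,0],50],[[0,0,-0.3],[0,0,0],50],[[0,0,-0.45],[0,0,0],50]]}}

```text
time: 9.5
tcp_pos: [567.4, 157.6, 52.4]
eef_rot: [0.57, 0.419, 0.57, -0.418]
wrist_force: [0.1, -0.6, 0.1]
opening: 42.4
```

```bash
python3 look.py 8
```

```text
t 9.5 tcp [567.4 157.6  52.4] F [ 0.1 -0.6  0.1] open 42.4 q [ 0.18  0.58 -0.65  1.85  0.45  0.87 -0.38]
shift [ 0.027 -0.024  0.523] turn [-0.006 -0.003 -0.001] other [array([-0.01, -0.  , -0.  ]), array([22.49, -0.  ,  0.  ])]
[-11.79816198  51.17023407   7.36354736]
```

View pics/z8.png

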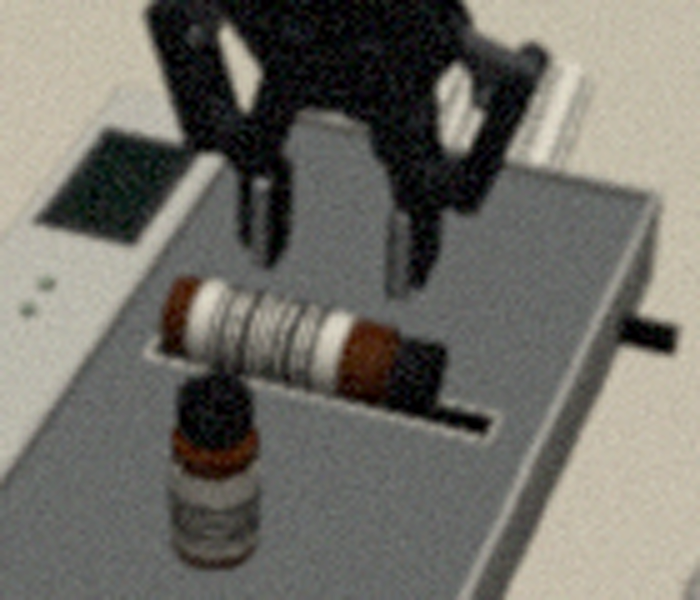

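>>> {"api": "jog_arm", "payload": {"deltas": [[[-0.4,0,-0.1],[0,0,0],50],[[-1.0,0,-0.1],[0,0,0],20],[[-1.7,0,-0.1],[0,0,0],0],[[-2.3,-0.4,0.3],[0,0,0],0],[[-2.6,-1.0,0.9],[0,0,0],0]]}}

```text
time: 10.05
tcp_pos: [535.5, 102.8, 186.0]
eef_rot: [0.572, 0.419, 0.57, -0.414]
wrist_force: [0.8, -0.6, 0.4]
opening: 0.1
```

Run:
```python
from h import *
go([517.5,-8.5,130],17.5)
```

```text
t 10.05 tcp [535.5 102.8 186. ] F [ 0.8 -0.6  0.4] open 0.1 q [ 0.39  0.32 -0.76  1.87  0.25  1.04 -0.16]
shift [ 1.11  -1.031  2.012] turn [ 0.038 -0.012 -0.055] other [array([ 0.04, -0.01, -0.05]), array([-2.246e+01,  9.000e-02, -2.000e-02])]
```

>>> {"api": "jog_arm", "payload": {"deltas": [[[0,-0.3,0.6],[0,0,0],0],[[0,-0.6,1.2],[0,0,0],0],[[0,-1.0,1.7],[0,0,0],0],[[0.3,-1.0,2.0],[0,0,0],0],[[0.6,-1.0,2.0],[0,0,0],0]]}}

```text
time: 10.55
tcp_pos: [516.6, -14.4, 151.7]
eef_rot: [0.57, 0.42, 0.568, -0.42]
wrist_force: [-0.3, 0.8, 0.4]
opening: 0.3
```

Run:
```python
from h import *
go([517.5,-8.5,65],17.5)
for n in("scene","top"):
    cv2.imwrite(f'pics/{n}9.png',r.snapshot(n)[:,:,::-1])
a=cv2.imread('pics/top9.png')[190:320,230:370];b=cv2.imread('pics/scene9.png')[150:280,235:405]
cv2.imwrite('pics/zt9.png',cv2.convertScaleAbs(cv2.resize(a,None,fx=4.5,fy=4.5,interpolation=cv2.INTER_CUBIC),alpha=1.6))
cv2.imwrite('pics/zs9.png',cv2.convertScaleAbs(cv2.resize(b,None,fx=4.5,fy=4.5,interpolation=cv2.INTER_CUBIC),alpha=1.6))
```

```text
t 10.55 tcp [516.6 -14.4 151.7] F [-0.3  0.8  0.4] open 0.3 q [ 0.57  0.3  -0.7   1.96  0.24  0.96  0.05]
shift [ 1.734  0.049 -0.112] turn [-0.043  0.013 -0.01 ] other [array([-0.04,  0.01, -0.01]), array([ 2.246e+01, -2.000e-02, -2.000e-02])]
```

View pics/zt9.png

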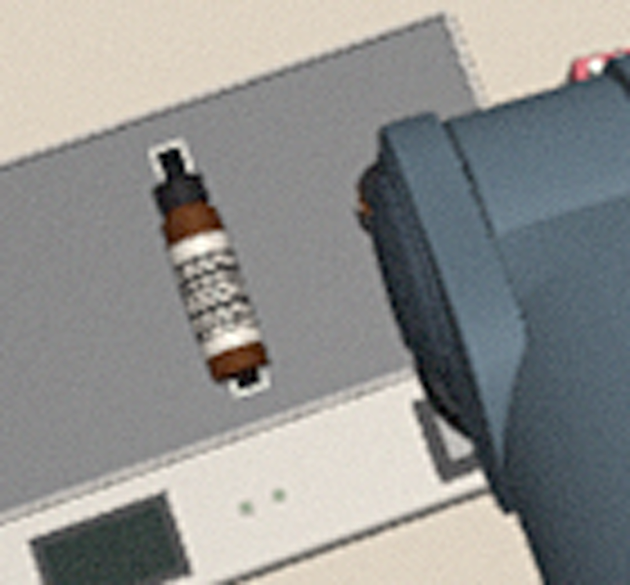

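View pics/zs9.png

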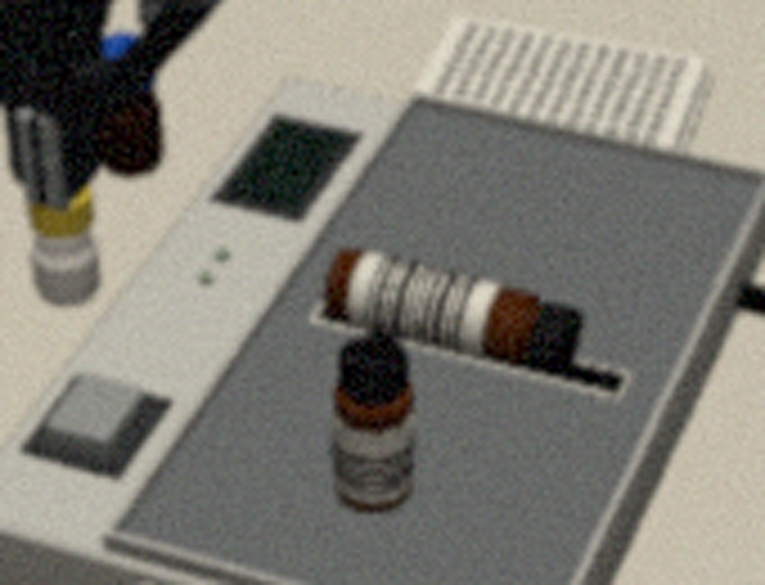

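Run:
```python
from h import *
t=lambda p:(np.array(p,float)+.5)/4.5-.5+[230,190]
s=lambda p:(np.array(p,float)+.5)/4.5-.5+[235,150]
for v in onz("top",t([(167,144),(251,391)]),45):print('strip',Q(v).round(1))
for v in onz("top",t([(179,183),(243,376)]),59):print('vial top',Q(v).round(1))
for v in onz("scene",s([(623,382),(317,312)]),45):print('strip sc',Q(v).round(1))
for v in onz("scene",s([(572,336),(338,285)]),59):print('vial sc',Q(v).round(1))
print('box right corner/key', onz("scene",s([(93,408)]),53))
# mask widths: vial body edges top
im=cv2.imread('pics/top9.png').astype(int);b,g,rr=im[...,0],im[...,1],im[...,2]
m=((rr-b)>25).astype(np.uint8);m[:, :255]=0;m[:, 300:]=0;m[:220]=0;m[:285]*=1;m[290:]=0
n,l,st,c=cv2.connectedComponentsWithStats(m)
for i in range(1,n):
    if st[i,4]>8: print(st[i],c[i],Q(onz("top",[c[i]],62)[0]).round(1))
m=((im.sum(2)>330)).astype(np.uint8)
```

```text
strip [63.8 -0.7  0. ]
strip [-60.2   0.5   0. ]
vial top [40.5 -0.1 14. ]
vial top [-54.6   1.5  14. ]
strip sc [59.   1.1  0. ]
strip sc [-62.   -2.4   0. ]
vial sc [37.7  3.1 14. ]
vial sc [-54.   -0.5  14. ]
box right corner/key [[515.28881222  -9.44391002  53.        ]]
[267 235  12   9  78] [271.88461538 238.65384615] [21.1  0.8 17. ]
[277 266  12   8  64] [282.296875 269.515625] [-47.    1.6  17. ]
```

The vial lies within about 1–2 mm of the window's centre line, and both ends are over the strip. Next is the key.

>>> {"api": "jog_arm", "payload": {"deltas": [[[0.3,0.02,-0.06],[0,0,0],0],[[0.7,0.04,-0.11],[0,0,0],0],[[1.1,0.04,-0.11],[0,0,0],0],[[1.5,0.04,-0.11],[0,0,0],0],[[1.65,0.04,-0.11],[0,0,0],0]]}}

```text
time: 11.15
tcp_pos: [514.3, -3.3, 67.3]
eef_rot: [0.569, 0.417, 0.572, -0.418]
wrist_force: [-0.5, 0.0, -0.8]
opening: -0.0
```

Run:
```python
from h import *
go([517,-8.5,53],17.5)
cv2.imwrite(f'pics/scene10.png',r.snapshot("scene")[:,:,::-1])
b=cv2.imread('pics/scene10.png')[150:290,225:365]
cv2.imwrite('pics/z10.png',cv2.convertScaleAbs(cv2.resize(b,None,fx=4,fy=4,interpolation=cv2.INTER_CUBIC),alpha=1.6))
```

```text
t 11.15 tcp [514.3  -3.3  67.3] F [-0.5  0.  -0.8] open -0.0 q [ 0.49  0.43 -0.65  2.02  0.36  0.81 -0.06]
shift [0.285 0.021 0.117] turn [ 0.018 -0.021  0.022] other [array([ 0.02, -0.02,  0.02]), array([-22.48,  -0.04,  -0.03])]
```

View pics/z10.png

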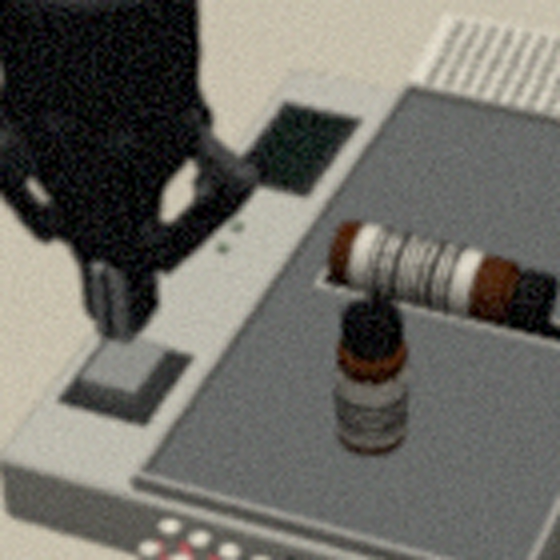

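The closed tips are just above and behind the key, at about (125,335). I'll centre them and go down.

>>> {"api": "jog_arm", "payload": {"deltas": [[[0,0.02,0.06],[0,0,0],0],[[0.05,0.03,0.11],[0,0,0],0],[[0.1,0.03,0.11],[0,0,0],0],[[0.17,0.03,0.11],[0,0,0],0],[[0.2,0.03,0.11],[0,0,0],0]]}}

```text
time: 11.7
tcp_pos: [519.1, -10.9, 59.8]
eef_rot: [0.57, 0.419, 0.57, -0.419]
wrist_force: [-0.8, -0.2, -0.1]
opening: 0.6
```

Run:
```python
from h import *
go([517,-8.5,53],17.5)
```

```text
t 11.7 tcp [519.1 -10.9  59.8] F [-0.8 -0.2 -0.1] open 0.6 q [ 0.49  0.45 -0.64  2.01  0.37  0.8  -0.06]
shift [ 0.136 -0.025 -0.059] turn [-0.012  0.002 -0.002] other [array([-0.01,  0.  , -0.  ]), array([22.49, -0.  , -0.  ])]
```

>>> {"api": "jog_arm", "payload": {"deltas": [[[0.03,-0.02,-0.05],[0,0,0],0],[[0.06,-0.02,-0.05],[0,0,0],0],[[0.1,-0.02,-0.05],[0,0,0],0],[[0.13,-0.02,-0.05],[0,0,0],0],[[0.16,-0.02,-0.05],[0,0,0],0]]}}

```text
time: 12.2
tcp_pos: [517.3, -8.6, 51.8]
eef_rot: [0.57, 0.418, 0.57, -0.419]
wrist_force: [-0.5, 0.9, 0.8]
opening: -0.2
```

>>> {"api": "jog_arm", "payload": {"deltas": [[[0.015,0,0],[0,0,0],0],[[0.03,0,0],[0,0,0],0],[[0.04,0,0],[0,0,0],0],[[0.05,0,0],[0,0,0],0],[[0.05,0,0],[0,0,0],0]]}}

```text
time: 12.7
tcp_pos: [517.3, -8.6, 49.4]
eef_rot: [0.57, 0.418, 0.57, -0.419]
wrist_force: [-0.9, 0.7, 2.4]
opening: 0.1
```

Contact has started, at about 2.4 N. I'll press until the force clearly goes past 4 N and the travel stops.

>>> {"api": "jog_arm", "payload": {"deltas": [[[0.015,0,0],[0,0,0],0],[[0.03,0,0],[0,0,0],0],[[0.04,0,0],[0,0,0],0],[[0.04,0,0],[0,0,0],0],[[0.04,0,0],[0,0,0],0]]}}

```text
time: 13.2
tcp_pos: [517.3, -8.6, 48.1]
eef_rot: [0.57, 0.418, 0.57, -0.419]
wrist_force: [-2.6, -0.1, 9.3]
opening: -0.3
```

>>> {"api": "jog_arm", "payload": {"deltas": [[[0.01,0,0],[0,0,0],0],[[0.02,0,0],[0,0,0],0],[[0.02,0,0],[0,0,0],0],[[0.02,0,0],[0,0,0],0],[[0.02,0,0],[0,0,0],0]]}}

```text
time: 13.7
tcp_pos: [517.4, -8.6, 47.9]
eef_rot: [0.57, 0.418, 0.57, -0.419]
wrist_force: [-4.4, 0.0, 14.4]
opening: -0.2
```

Run:
```python
from h import *
go([517,-8.5,48],17.5)
cv2.imwrite(f'pics/scene11.png',r.snapshot("scene")[:,:,::-1])
b=cv2.imread('pics/scene11.png')[170:270,225:345]
cv2.imwrite('pics/z11.png',cv2.convertScaleAbs(cv2.resize(b,None,fx=5,fy=5,interpolation=cv2.INTER_CUBIC),alpha=1.6))
```

```text
t 13.7 tcp [517.4  -8.6  47.9] F [-4.4  0.  14.4] open -0.2 q [ 0.48  0.47 -0.63  2.02  0.39  0.78 -0.08]
shift [-0.002 -0.006 -0.005] turn [-0.01   0.009  0.008] other [array([-0.01,  0.01,  0.01]), array([ 2.249e+01,  1.000e-02, -1.000e-02])]
```

View pics/z11.png

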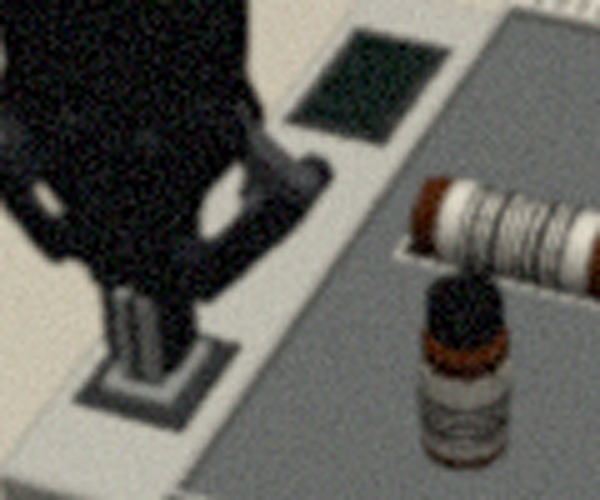

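The tips are centred on the key at about (155,370), and it is right down: the tip is at z 47.9 mm and 14 N isn't moving it further. I'll release it and take the hand away.

>>> {"api": "jog_arm", "payload": {"deltas": [[[-0.03,0,0],[0,0,0],0],[[-0.1,0,0],[0,0,0],0],[[-0.2,0,0],[0,0,0],0],[[-0.35,0,0],[0,0,0],0],[[-0.6,0,0],[0,0,0],0]]}}

```text
time: 14.25
tcp_pos: [516.6, -8.7, 76.2]
eef_rot: [0.569, 0.418, 0.571, -0.419]
wrist_force: [-0.1, 0.4, 0.3]
opening: -0.2
```

>>> {"api": "jog_arm", "payload": {"deltas": [[[-0.5,0,0],[0,0,0],0],[[-1.1,0,0],[0,0,0],0],[[-1.8,0,0.2],[0,0,0],0],[[-2.4,-0.2,0.7],[0,0,0],0],[[-2.8,-0.4,1.3],[0,0,0],0]]}}

```text
time: 14.75
tcp_pos: [519.2, -75.5, 220.0]
eef_rot: [0.572, 0.418, 0.569, -0.416]
wrist_force: [0.2, -0.4, 0.0]
opening: 0.3
```

>>> {"api": "jog_arm", "payload": {"deltas": [[[0,-0.1,0.6],[0,0,0],0],[[0,-0.2,1.3],[0,0,0],0],[[0,-0.3,1.9],[0,0,0],0],[[0,-0.3,2.3],[0,0,0],0],[[0,-0.3,2.5],[0,0,0],0]]}}

```text
time: 15.25
tcp_pos: [541.1, -202.8, 216.6]
eef_rot: [0.57, 0.419, 0.569, -0.419]
wrist_force: [0.5, -0.5, 0.2]
opening: 0.1
```

>>> {"api": "jog_arm", "payload": {"deltas": [[[0,0,0],[0,0,0],0],[[0,0,0],[0,0,0],0],[[0,0,0],[0,0,0],0],[[0,0,0],[0,0,0],0],[[0,0,0],[0,0,0],0]]}}

```text
time: 15.75
tcp_pos: [540.9, -199.2, 216.4]
eef_rot: [0.57, 0.418, 0.57, -0.418]
wrist_force: [0.5, 0.5, -0.5]
opening: -0.1
```

Run:
```python
from h import *
go([517,-8.5,53],17.5)
for n in("scene","top"):
    cv2.imwrite(f'pics/{n}12.png',r.snapshot(n)[:,:,::-1])
a=cv2.imread('pics/top12.png')[180:350,190:380];b=cv2.imread('pics/scene12.png')[150:320,225:415]
cv2.imwrite('pics/z12.png',cv2.convertScaleAbs(cv2.resize(np.hstack([a,b]),(798,400),interpolation=cv2.INTER_CUBIC),alpha=1.6))
```

```text
t 15.75 tcp [ 540.9 -199.2  216.4] F [ 0.5  0.5 -0.5] open -0.1 q [ 0.81  0.32 -0.62  1.77  0.21  1.12  0.42]
shift [ 3.268  0.694 -3.781] turn [ 0.004 -0.001  0.   ] other [array([ 0., -0.,  0.]), array([-22.5,  -0. ,  -0. ])]
```

View pics/z12.png

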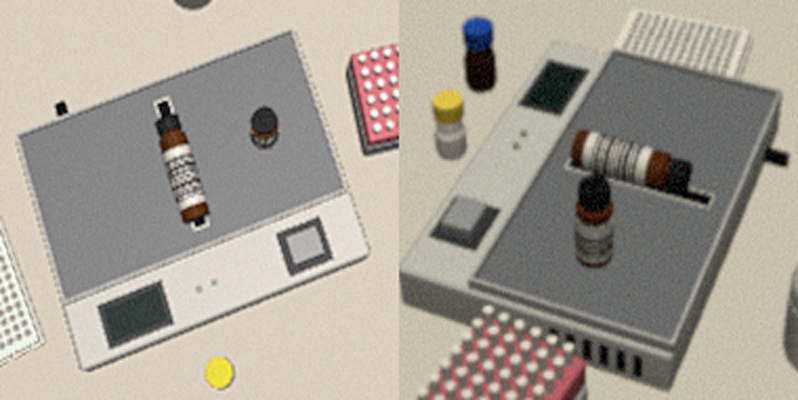

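The vial lies on the strip from (167,115) to (195,225), with strip showing at both ends. The key is up, the neighbours haven't moved and the hand is clear, so I'm handing in.

```bash
python3 -c "
from rig import r
print(r.sign_off())"
```

```text
the job is handed in; nothing more can be done
None
```

I rolled the vial about 100 mm sideways by pushing it slowly with two fingertips. It stopped along the read window. I then pressed the key, let it come up, moved the hand clear and handed in at about 16 s.

- **Vial position:** After the roll, the top view put its axis about 0.5–1 mm from the window's centre line. It spanned about -55 to +41 mm along the strip, which reaches ±62 mm. The scene view read about 2 mm off the line, so the two cameras disagree by 1–2 mm, within their calibration error. I checked the last picture, after the key press, by eye only, and the vial looked unchanged.
- **Key:** It stopped about 5 mm down and did not move further at 14 N. The last picture shows it up again.
- **Surroundings:** The short vial, the low bottle, the tip box and the well plate look undisturbed in the last pictures. I saw the amber bottle only in the scene view, and the white bottle is only partly in frame.
- **Robot:** It was touching nothing, with wrist force around zero.

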